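# Snap the retaining cap onto the label unwinder

## Task

The label unwinder has a new roll on it: set its grey retaining cap over the three prongs of the hub and let go, then press the cap down squarely with the hollow seating tool (not with the gripper itself) until it clicks home behind the barbs, firmly but without forcing it. Put the tool back on its stand, upright over the post, and leave the other things on the table where they are.

Things in the scene. Friction and masses are not known exactly. Their poses are not given: they have to be found in the camera images.
- unwinder: Label unwinder, fixed: round grey base 132 mm across, 11 mm high, with a low wire guide; on it an aluminium platter with a flat white label roll, 94 mm across, its hole 38 mm, its top 61 mm above the table. Origin: on the hub's upright axis at table level. In the roll's hole is a black hub 36 mm across, on it a rubber washer whose top is 55.7 mm above the table and three white prongs
- barbs (a point): On the hub's axis, 60 mm above the table, level with the undersides of the prongs' barbs. The three prongs (120 degrees apart) are 20 mm across the barbs, slope in to 12 mm across and end 10.6 mm above this point; they give way inward and spring back. A cap laid loosely on them rests with its underside about 5 mm above this point; clicked home, its underside is 3 mm below this point
- cap_collar (a point): Centre of the collar's top, 9 mm above the cap's underside; the tool's foot bears on this ring. Pressing takes 8 to 12 N over the prongs, drops to 5 N, rises to 7 to 10 N on the roll's brake spring, then the cap clicks; 1.3 mm lower it stops on a rubber washer and the force climbs steeply. 14 to 15 N always seats it; over 22 N damages it. Let go unclicked, it is lifted again by the spring
- cap: Retaining cap, loose, grey plastic, 60 g: round flange 56 mm across, 6.5 mm thick (grip it by this edge), on it a collar 36 mm across whose top is 9 mm above the underside; inside the collar a recess 26 mm across down to a lip 3 mm thick with a 16 mm round hole for the prongs. Lies flat on the table, collar up. Origin: centre of the underside, z up toward the collar
- tool: Seating tool, loose, 250 g: an aluminium barrel 43 mm across with a wooden handle on top; below the barrel a hollow steel foot (38 mm outside, 28 mm inside, open below, clears the prongs) on a fine thread. Origin: centre of the barrel's lower rim, z up the tool. The foot reaches 6 to 22 mm below the origin, wherever it was last screwed: it stays, but how far is not measured and must be felt
- tool_grip (a point): Middle of the tool's square wooden handle, 60 mm above the tool's origin. The handle is 28 x 28 mm, its flat sides along the tool's x and y, and reaches from 35 to 85 mm above the origin; the tool's top is 90 mm above it. The hollow ends in a flat ceiling 24 mm above the origin
- stand: Tool stand, fixed: a dark steel disc 76 mm across and 10 mm thick with an upright round post 21 mm thick that ends 59 mm above the table. The tool hangs over the post: the ceiling of its hollow rests on the post's flat top, its origin is then 35 mm above the table and its foot stays clear of the disc. Origin: centre of the disc's underside, on the post's axis
- spare_roll: Small white label roll, 44 mm across and 26 mm high, loose on the table; to be left alone. Origin: centre of the underside
- ribbon_spool: Red ribbon spool about 62 mm across and 38 mm high, loose on the table; to be left alone. Origin: underside, near its centre

How it is judged:
By the outcome, as a careful person would: the job done as asked, in the order asked, and still so for the second after the job is handed in, with the robot touching nothing.
It also fails if it takes over 64 s, if anything falls off the work surface, if the arm or the gripper's body presses on something with over 40 N, if the wrist force passes 120 N, or if a joint passes its speed limit or range.

## Robot

A 6-joint arm with a two-finger parallel gripper is mounted at the origin on a cart in front of the work surface, level with it; the furniture and walls round the work are solid. World frame = base frame: x ahead of the robot, y to its left, z up, the work surface at z = 0. Lengths are in mm, angles in rad, forces in N, time in s.
With the tool pointing down it reaches from about 350 to 975 mm from the base axis. Payload 7.1 kg.
Tool frame: the origin (TCP) lies on the front face of the gripper's body, between the roots of the fingers; the fingertips stand 80 mm ahead of it and the grasp point (between the pads) lies 61 mm ahead of it; z points along the fingers, y is the line along which they close (so a half turn about z gives the same grasp; the last joint's range is limited). The gripper opens to 88 mm and grips with 3 to 60 N. Pads are 20 mm wide; open, the fingers measure 115 mm over their backs; the gripper's body (75 mm by 178 mm) begins 61 mm behind the grasp point.
Start: joints at [-1.348, 0.423, 1.63, -0, 1.089, -0.019], TCP at [149.676, -606.797, 302.675] pointing down, gripper open.
Joint ranges: [-3, 3], [-0.9, 2.11], [0.09, 2.58], [-1.31, 4.45], [0.11, 2.69], [-2.54, 2.54]. Speed limits (rad/s): [2.39, 2.39, 3.01, 3.14, 3.14, 3.14].

## Interface

Orientations are given as a rotation vector (axis times angle).
In Python, from workcell import readout, vision, close_job gives the robot as it stands.
- The arm moves only by the tool servo_tool, never from a script. Its argument "plan" is a list that holds one entry, the list of rows, each a list of 7 numbers: the gripper command: -1 is fully open, 1 is shut, values between are in proportion, then the shift along the world's x, y, z in units of 40 mm (1.0 is 40 mm), then the turn, a rotation vector about the world's x, y, z in units of 5 degrees (1.0 is 5 degrees). A call has 1 to 5 rows; each row shifts and turns the commanded pose from where the row before left it; what a row does not reach is not made up. A row lasts 1/12 s, in which the tool goes at most 41.7 mm and 7.16 degrees, less where a joint would pass 70% of its speed; a pose out of reach is approached as far as the arm can. A call is refused whole if a number of a shift passes 1 or a number of a turn 1, either way. A call with a gripper value outside its range is refused whole. The fingers move at their own pace and stop on an object; the grip force is fixed at half the most. Time passes only in rows, so rows that do not move let the fingers close. It gives the time, the measured TCP pose, the force, the opening and the grip force at its end, in the units of the state.
- readout.get_obs(): the state, without advancing time (a new reading comes with each control period).
- vision.get_image(name): name is "scene" or "side" or "wrist"; returns the picture (480x640x3 uint8, red, green, blue); there is no depth.
- vision.camera_params(name): a dict with "fx", "fy", "cx", "cy" (pixels), "D" ([k1, k2, p1, p2, k3] as OpenCV has them; the pictures are not rectified), "rvec" (rotation vector, rad) and "tvec" (3), from world to camera coordinates, as OpenCV has them; the wrist camera has in their place "hand_eye" (4x4, takes a point from camera to tool coordinates, whose origin is the TCP and whose axes are the flange's). Camera axes: x right, y down, z forward; pixel columns grow to the right and rows downward; lengths in mm; the calibration is good to about 2 mm. A picture is of the moment at which its call begins: read the wrist's pose just before it. camera_params takes no time and is no camera call.
- close_job(): hands the job in; it is judged then, once.
The state is a dict: "t": time; "qpos": joint angles; "qvel": joint speeds; "joint_torque": joint torques, N m; "ee_pos": TCP position; "orientation": TCP orientation; "ft_force": force on the tool from outside, world axes, zero at the start; "moment": the same for the moment, N m; "width": finger opening in mm; "grasp_force": force on a finger pad.
Only numpy, scipy, OpenCV 4.12 (cv2) and the standard library are available. Lean on these libraries where they do the work, as an engineer would, in place of code of your own. Each camera call takes 0.05 s, during which the arm holds its last target. There are 200 camera calls.

## Working session

There is one attempt and no reset: what is moved stays moved. The work goes in short steps, Python scripts to look and compute and a tool call to move; the robot and the scene stay as the last step left them, time stands still between calls to the robot, and variables do not carry over. Pictures are saved under pics/ and viewed, at most 10 in all, crops included, and the job is handed in when it is done.

Besides the shell and the picture viewer there is one more tool, called after "Call:" by a JSON object that holds its "fn" and its "kwargs", one argument or row to a line. servo_tool: Moves the arm, as the interface text tells. Its arguments: {"type":"object","properties":{"plan":{"type":"array"}},"required":["plan"]}

```bash
mkdir -p pics
cat > h.py <<'E'
import numpy as np, cv2
from scipy.spatial.transform import Rotation as R
from workcell import readout, vision, close_job
def ray(name,uv,obs=None):
    p=vision.camera_params(name);K=np.array([[p['fx'],0,p['cx']],[0,p['fy'],p['cy']],[0,0,1.]])
    n=cv2.undistortPoints(np.array([[uv]],float),K,np.array(p['D'],float))[0,0]
    d=np.array([n[0],n[1],1.])
    if 'rvec' in p:
        M=R.from_rotvec(np.ravel(p['rvec'])).as_matrix();return -M.T@np.ravel(p['tvec']),M.T@d
    H=np.array(p['hand_eye']);W=np.eye(4);W[:3,:3]=R.from_rotvec(obs['orientation']).as_matrix();W[:3,3]=obs['ee_pos']
    T=W@H;return T[:3,3],T[:3,:3]@d
def onz(name,uv,z,obs=None):
    o,d=ray(name,uv,obs);return o+d*(z-o[2])/d[2]
def proj(name,P,obs=None):
    p=vision.camera_params(name);K=np.array([[p['fx'],0,p['cx']],[0,p['fy'],p['cy']],[0,0,1.]])
    if 'rvec' in p: r,t=np.array(p['rvec'],float).ravel(),np.array(p['tvec'],float).ravel()
    else:
        H=np.array(p['hand_eye']);W=np.eye(4);W[:3,:3]=R.from_rotvec(obs['orientation']).as_matrix();W[:3,3]=obs['ee_pos']
        T=np.linalg.inv(W@H);r=R.from_matrix(T[:3,:3]).as_rotvec();t=T[:3,3]
    return cv2.projectPoints(np.array(P,float).reshape(-1,1,3),r,t,K,np.array(p['D'],float))[0][:,0]
def save(name,fn):
    im=vision.get_image(name);cv2.imwrite('pics/'+fn,im[:,:,::-1]);return im
E
python3 - <<'E'
from h import *
o=readout.get_obs();print(o)
for n in('scene','side'):
    im=save(n,n+'0.png')
print(vision.camera_params('wrist'))
for n in('scene','side'):print(ray(n,(320,240)))
E
```

```text
{'t': 0.0, 'qpos': array([-1.34801498e+00,  4.23812517e-01,  1.63070972e+00, -1.18913914e-06,
        1.08856261e+00, -1.90307285e-02]), 'qvel': array([-9.00998105e-04, -3.23160436e-04,  3.29615256e-05, -1.82415429e-04,
        5.47182120e-05, -3.33667705e-04]), 'joint_torque': array([-2.65466202e-03, -5.44630086e+01, -2.73673278e+01,  6.42754231e-02,
        2.25981785e-02, -1.37319230e-04]), 'ee_pos': array([ 149.57327783, -606.3872538 ,  301.91153214]), 'orientation': array([-3.11718466e+00, -3.78734599e-01,  2.39908323e-04]), 'ft_force': array([ 0.27369639, -1.43337776, -0.52300827]), 'moment': array([ 0.01592723, -0.01828504,  0.00563724]), 'grasp_force': 0.0, 'width': 88.25575804118805}
{'fx': 352.41439587883656, 'fy': 352.41439587883656, 'cx': 319.63451281180465, 'cy': 241.68943634677996, 'D': array([-0.02302732,  0.        ,  0.        ,  0.        ,  0.        ]), 'hand_eye': array([[ 2.51456699e-04, -9.52443734e-01, -3.04714407e-01,
         8.42869538e+01],
       [ 9.99999862e-01,  9.92310667e-05,  5.15054925e-04,
        -4.44522407e-02],
       [-4.60323700e-04, -3.04714495e-01,  9.52443628e-01,
        -8.20525364e+01],
       [ 0.00000000e+00,  0.00000000e+00,  0.00000000e+00,
         1.00000000e+00]])}
(array([180.42700573, 477.28829093, 792.22548988]), array([ 0.37842648, -0.50347073, -0.77673398]))
(array([1198.59724663,  -22.83931459,  942.14236165]), array([-0.61443816,  0.01352898, -0.7890048 ]))
```

View pics/scene0.png

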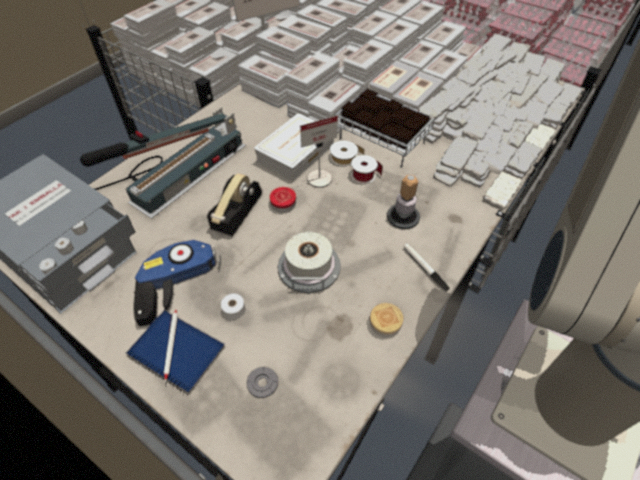

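View pics/side0.png

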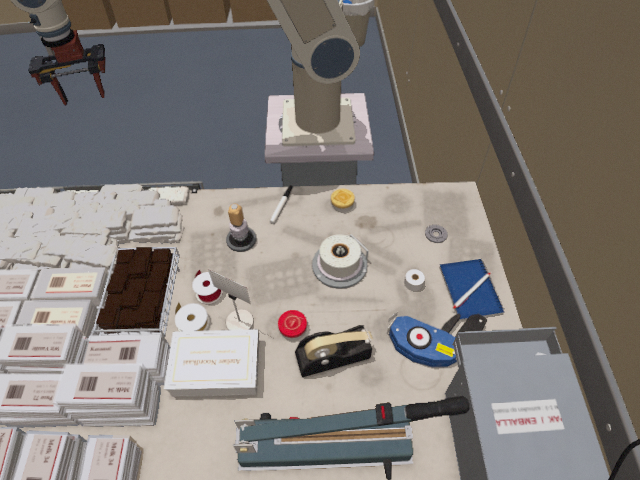

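The scene view shows the cap at (262,381), the unwinder hub at (309,249), and the tool on its stand with the disc at (404,216). In the side view the cap is at (436,233), the hub at (340,251) and the stand at (240,239). Next I triangulate these and enlarge the key parts.

Run:
```python
from h import *
for nm,z,a,b in(('cap',8,(262,381),(436,233)),('hub',61,(308.5,249),(340,251)),('stand',10,(404,216),(240,239)),('tooltop',125,(410,179),(236,207))):
    print(nm,onz('scene',a,z).round(1),onz('side',b,z).round(1))
S=cv2.imread('pics/scene0.png');D=cv2.imread('pics/side0.png')
c=lambda I,u,v,w=33:cv2.resize(I[v-w:v+w,u-w:u+w],(264,264),interpolation=cv2.INTER_CUBIC)
cv2.imwrite('pics/crops.png',np.vstack([np.hstack([c(S,262,381),c(S,309,258),c(S,405,203)]),np.hstack([c(D,436,233),c(D,340,259),c(D,240,229)])]))
```

```text
cap [455.5 284.2   8. ] [460.6 284.    8. ]
hub [541.5  35.5  61. ] [546.1  36.9  61. ]
stand [ 449.7 -198.3   10. ] [ 461.7 -204.5   10. ]
tooltop [ 451.8 -196.2  125. ] [ 458.9 -198.   125. ]
```

View pics/crops.png

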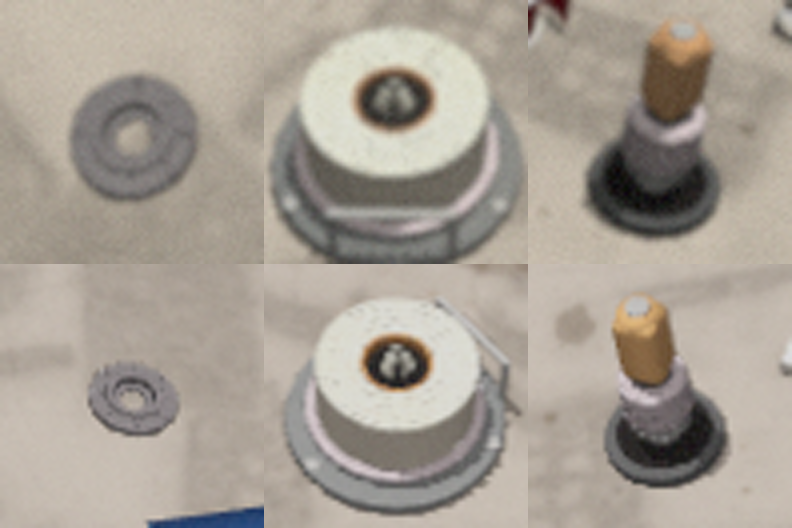

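Rough positions: cap (458,284), hub (543,36), stand (456,-201). I'll fly over the stand for a wrist look.

Call:
{"fn": "servo_tool", "kwargs": {
  "plan": [
    [[-1,0.51,0.68,0.1,0,0,0],[-1,0.51,0.68,0.1,0,0,0],[-1,0.51,0.68,0.1,0,0,0],[-1,0.51,0.68,0.1,0,0,0],[-1,0.51,0.68,0.1,0,0,0]]
  ]
}}

```text
t: 0.52
ee_pos: [252.2, -469.3, 322.4]
orientation: [-3.118, -0.378, 0.0]
ft_force: [0.4, -0.4, 0.1]
width: 87.8
grasp_force: 0.0
```

Call:
{"fn": "servo_tool", "kwargs": {
  "plan": [
    [[-1,0.51,0.68,0.1,0,0,0],[-1,0.51,0.68,0.1,0,0,0],[-1,0.51,0.68,0,0,0,0],[-1,0.51,0.68,0,0,0,0],[-1,0.51,0.68,0,0,0,0]]
  ]
}}

```text
t: 0.93
ee_pos: [354.2, -333.2, 330.6]
orientation: [-3.119, -0.379, 0.0]
ft_force: [0.4, -0.3, -0.6]
width: 87.7
grasp_force: 0.0
```

Call:
{"fn": "servo_tool", "kwargs": {
  "plan": [
    [[-1,0.51,0.68,0,0,0,0],[-1,0.51,0.68,0,0,0,0],[-1,0.51,0.68,0,0,0,0],[-1,0.51,0.68,0,0,0,0],[-1,0.51,0.68,0,0,0,0]]
  ]
}}

```text
t: 1.35
ee_pos: [456.2, -197.2, 330.5]
orientation: [-3.119, -0.379, 0.0]
ft_force: [0.8, -0.6, -0.7]
width: 87.6
grasp_force: 0.0
```

Call:
{"fn": "servo_tool", "kwargs": {
  "plan": [
    [[-1,0,0,0,0,0,0],[-1,0,0,0,0,0,0],[-1,0,0,0,0,0,0]]
  ]
}}

```text
t: 1.6
ee_pos: [455.4, -198.7, 330.4]
orientation: [-3.118, -0.38, 0.001]
ft_force: [0.7, -0.1, -0.1]
width: 87.9
grasp_force: 0.0
```

Run:
```python
from h import *
o=readout.get_obs();print(o['t'],o['ee_pos'],o['orientation'],o['qpos'],o['ft_force'])
im=save('wrist','w1.png')
np.save('o1.npy',o,allow_pickle=True)
u=proj('wrist',[455,-200,80],o)[0].astype(int);print(u)
```

```text
1.6 [ 455.38337068 -198.73267792  330.38064355] [-3.11831861e+00 -3.80289944e-01  1.26980101e-03] [-4.35315226e-01  1.99349046e-01  1.88136628e+00 -3.23384721e-04
  1.06165381e+00  8.92930294e-01] [ 0.70687383 -0.09364765 -0.10349042]
[320 220]
```

View pics/w1.png

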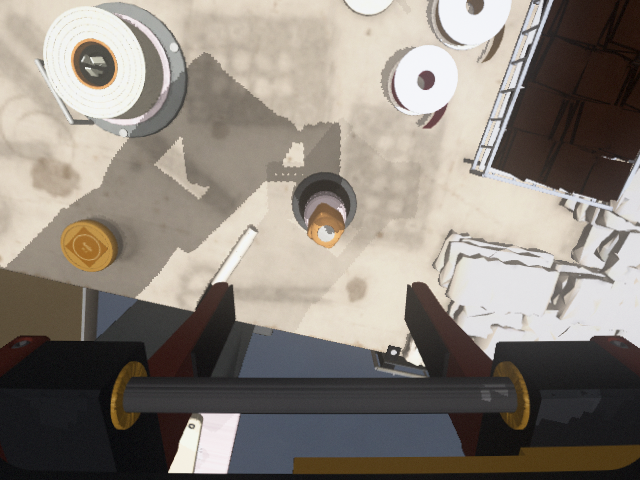

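Wrist picture: the tool's steel top is near (327,234), the stand disc near (324,204), the hub at (95,64). I'll enlarge the tool and hub.

Run:
```python
from h import *
o=np.load('o1.npy',allow_pickle=True).item()
I=cv2.imread('pics/w1.png')
cv2.imwrite('pics/w1c.png',np.hstack([cv2.resize(I[165:255,280:370],(540,540),interpolation=cv2.INTER_CUBIC),cv2.resize(I[44:84,75:115],(240,540)[:1]*2,interpolation=cv2.INTER_CUBIC) if 0 else cv2.copyMakeBorder(cv2.resize(I[44:84,75:115],(240,240),interpolation=cv2.INTER_CUBIC),0,300,0,0,cv2.BORDER_CONSTANT)]))
print(onz('wrist',(327,234),125,o),onz('wrist',(324,204),10,o),onz('wrist',(95,64),61,o))
```

```text
[ 455.96512435 -205.09757967  125.        ] [ 457.75790308 -203.43811735   10.        ] [543.97818567  34.57893295  61.        ]
```

View pics/w1c.png

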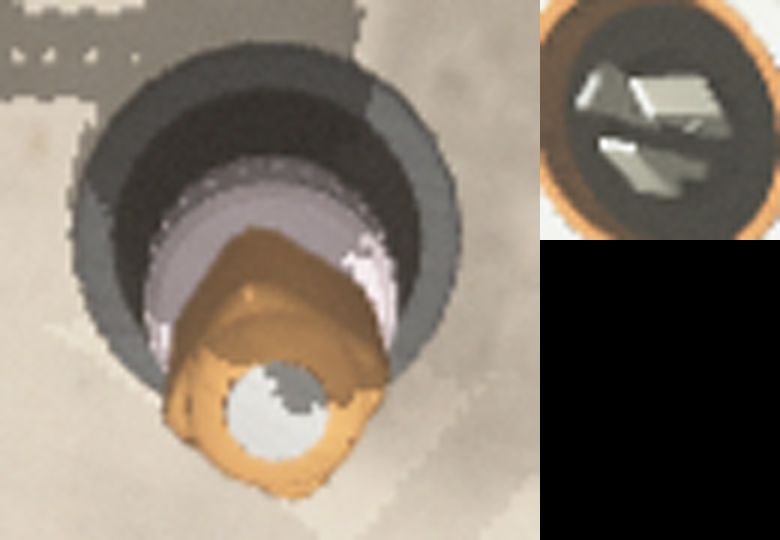

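Call:
{"fn": "servo_tool", "kwargs": {
  "plan": [
    [[-1,0.185,0.487,0.05,0,0,0.925],[-1,0.185,0.487,0.05,0,0,0.925],[-1,0.185,0.487,0.05,0,0,0.925],[-1,0.185,0.487,0.05,0,0,0.925],[-1,0.185,0.487,0.05,0,0,0.925]]
  ]
}}

```text
t: 2.07
ee_pos: [492.3, -102.0, 340.7]
orientation: [2.979, 0.998, -0.0]
ft_force: [0.8, 0.0, 1.0]
width: 87.7
grasp_force: 0.0
```

Call:
{"fn": "servo_tool", "kwargs": {
  "plan": [
    [[-1,0.185,0.487,0.05,0,0,0.925],[-1,0.185,0.487,0.05,0,0,0.925],[-1,0.185,0.487,0.05,0,0,0.925],[-1,0.185,0.487,0.05,0,0,0.925],[-1,0.185,0.487,0.05,0,0,0.925]]
  ]
}}

```text
t: 2.48
ee_pos: [529.6, -4.6, 350.7]
orientation: [-2.718, -1.575, 0.001]
ft_force: [-0.2, 0.1, -0.2]
width: 87.8
grasp_force: 0.0
```

Call:
{"fn": "servo_tool", "kwargs": {
  "plan": [
    [[-1,0.185,0.487,0.05,0,0,0.925],[-1,0.185,0.487,0.05,0,0,0.925],[-1,0,0,0,0,0,0],[-1,0,0,0,0,0,0],[-1,0,0,0,0,0,0]]
  ]
}}

```text
t: 2.9
ee_pos: [544.0, 33.6, 354.4]
orientation: [-2.586, -1.784, 0.001]
ft_force: [0.5, -0.3, 0.1]
width: 87.4
grasp_force: 0.0
```

Run:
```python
from h import *
o=readout.get_obs();print(o['t'],o['ee_pos'],o['orientation'],o['qpos'],o['ft_force'])
save('wrist','w2.png')
np.save('o2.npy',o,allow_pickle=True)
```

```text
2.9 [544.01315438  33.64190387 354.36109924] [-2.58590852e+00 -1.78381033e+00  1.44419581e-03] [ 4.00944539e-02  2.47330314e-01  1.75781574e+00 -4.37618301e-04
  1.13728333e+00  4.03353291e-01] [ 0.48247502 -0.31775854  0.07868981]
```

Call:
{"fn": "servo_tool", "kwargs": {
  "plan": [
    [[-1,-0.215,0.62,-0.13,0,0,0],[-1,-0.215,0.62,-0.13,0,0,0],[-1,-0.215,0.62,-0.13,0,0,0],[-1,-0.215,0.62,-0.13,0,0,0],[-1,-0.215,0.62,-0.13,0,0,0]]
  ]
}}

```text
t: 3.37
ee_pos: [500.9, 158.5, 328.4]
orientation: [2.586, 1.783, -0.0]
ft_force: [1.2, 0.1, 0.2]
width: 87.8
grasp_force: 0.0
```

Call:
{"fn": "servo_tool", "kwargs": {
  "plan": [
    [[-1,-0.215,0.62,-0.13,0,0,0],[-1,-0.215,0.62,-0.13,0,0,0],[-1,-0.215,0.62,-0.13,0,0,0],[-1,-0.215,0.62,-0.13,0,0,0],[-1,-0.215,0.62,-0.13,0,0,0]]
  ]
}}

```text
t: 3.78
ee_pos: [458.2, 282.8, 302.5]
orientation: [2.586, 1.784, -0.0]
ft_force: [-0.7, 0.9, -0.4]
width: 87.9
grasp_force: 0.0
```

Call:
{"fn": "servo_tool", "kwargs": {
  "plan": [
    [[-1,0,0,0,0,0,0],[-1,0,0,0,0,0,0],[-1,0,0,0,0,0,0]]
  ]
}}

```text
t: 4.03
ee_pos: [458.8, 281.8, 302.7]
orientation: [2.584, 1.786, -0.001]
ft_force: [-0.7, 0.3, -0.2]
width: 87.9
grasp_force: 0.0
```

Run:
```python
from h import *
o=readout.get_obs();print(o['t'],o['ee_pos'],o['orientation'],o['qpos'],o['ft_force'])
save('wrist','w3.png')
np.save('o3.npy',o,allow_pickle=True)
A=cv2.imread('pics/w2.png');B=cv2.imread('pics/w3.png');q=np.load('o2.npy',allow_pickle=True).item()
a=proj('wrist',[544,35.5,61],q)[0].astype(int);b=proj('wrist',[458,284,8],o)[0].astype(int);print(a,b)
f=lambda I,u,w=64:cv2.resize(I[u[1]-w:u[1]+w,u[0]-w:u[0]+w],(400,400),interpolation=cv2.INTER_CUBIC)
cv2.imwrite('pics/w23.png',np.hstack([f(A,a),f(B,b)]))
```

```text
4.0333 [458.75889122 281.82049203 302.7335925 ] [ 2.58419531e+00  1.78580301e+00 -5.24554466e-04] [ 5.28948069e-01  2.96668036e-01  1.82145544e+00 -4.84181241e-04
  1.02377279e+00  8.90611076e-01] [-0.65288287  0.29682958 -0.2269447 ]
[319 208] [318 208]
```

View pics/w23.png

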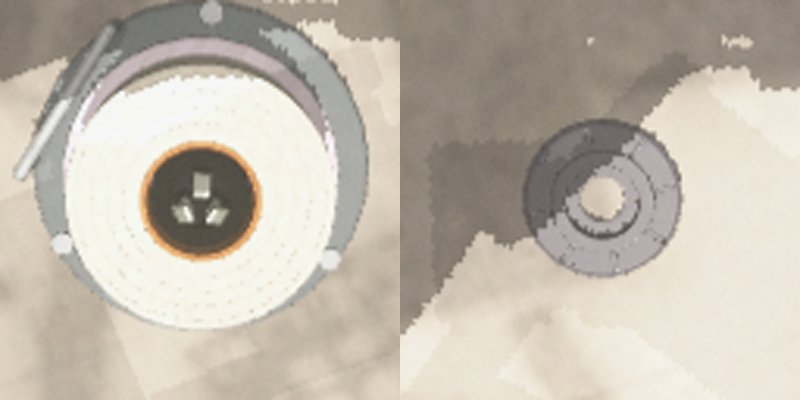

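Run:
```python
from h import *
q=np.load('o2.npy',allow_pickle=True).item();o=np.load('o3.npy',allow_pickle=True).item()
f=lambda c,org:(org[0]+c[0]/3.125-.34,org[1]+c[1]/3.125-.34)
print(onz('wrist',f((201.5,201.5),(255,144)),61,q),[onz('wrist',f((200.7,203),(255,144)),z,q) for z in(66,70)])
print(onz('wrist',f((203.5,197.5),(254,144)),6,o),onz('wrist',f((203,198),(254,144)),3,o))
for p in (q,o): M=R.from_rotvec(p['orientation']).as_matrix();print(M[:,0],M[:,2])
```

```text
[544.2149816   35.78736755  61.        ] [array([544.16852154,  36.41697041,  66.        ]), array([544.49042419,  37.23921836,  70.        ])]
[459.05490178 284.72784864   6.        ] [458.59273906 284.01971289   3.        ]
[ 3.55150016e-01  9.34809064e-01 -6.93561053e-04] [-8.20105770e-04 -4.30355453e-04 -9.99999571e-01]
[ 3.53594512e-01  9.35398672e-01 -4.96121207e-04] [-5.33991837e-05 -5.10199018e-04 -9.99999868e-01]
```

Call:
{"fn": "servo_tool", "kwargs": {
  "plan": [
    [[-1,0,0.07,-1,0,0,0],[-1,0,0,-1,0,0,0],[-1,0,0,-1,0,0,0],[-1,0,0,-1,0,0,0],[-1,0,0,-0.9,0,0,0]]
  ]
}}

```text
t: 4.5
ee_pos: [459.0, 284.2, 105.2]
orientation: [2.585, 1.784, 0.001]
ft_force: [0.3, 0.3, -0.5]
width: 87.7
grasp_force: 0.0
```

Call:
{"fn": "servo_tool", "kwargs": {
  "plan": [
    [[-1,0,0,0,0,0,0],[-1,0,0,0,0,0,0],[-1,0,0,0,0,0,0]]
  ]
}}

```text
t: 4.75
ee_pos: [459.8, 285.6, 108.4]
orientation: [2.584, 1.786, 0.003]
ft_force: [-0.2, 0.6, 0.7]
width: 87.3
grasp_force: 0.0
```

Call:
{"fn": "servo_tool", "kwargs": {
  "plan": [
    [[-1,0,0,-0.3,0,0,0],[-1,0,0,-0.25,0,0,0],[-1,0,0,0,0,0,0],[-1,0,0,0,0,0,0]]
  ]
}}

```text
t: 5.08
ee_pos: [458.4, 285.8, 84.9]
orientation: [2.583, 1.788, 0.0]
ft_force: [-0.4, 0.6, 0.0]
width: 87.6
grasp_force: 0.0
```

Call:
{"fn": "servo_tool", "kwargs": {
  "plan": [
    [[-1,0,0,0,0,0,0]]
  ]
}}

```text
t: 5.17
ee_pos: [458.6, 285.9, 85.1]
orientation: [2.583, 1.788, 0.001]
ft_force: [0.6, 0.2, -0.5]
width: 87.8
grasp_force: 0.0
```

Call:
{"fn": "servo_tool", "kwargs": {
  "plan": [
    [[-1,0,-0.03,-0.08,0,0,0],[-1,0,0,0,0,0,0],[1,0,0,0,0,0,0],[1,0,0,0,0,0,0],[1,0,0,0,0,0,0]]
  ]
}}

```text
t: 5.58
ee_pos: [458.5, 284.6, 81.5]
orientation: [-2.584, -1.787, -0.0]
ft_force: [0.5, 0.1, -0.2]
width: 71.5
grasp_force: 0.0
```

Call:
{"fn": "servo_tool", "kwargs": {
  "plan": [
    [[1,0,0,0,0,0,0],[1,0,0,0,0,0,0],[1,0,0,0,0,0,0],[1,0,0,0,0,0,0]]
  ]
}}

```text
t: 5.92
ee_pos: [458.5, 284.6, 81.5]
orientation: [-2.584, -1.787, -0.0]
ft_force: [-0.3, -0.5, 1.0]
width: 54.5
grasp_force: 30.0
```

Call:
{"fn": "servo_tool", "kwargs": {
  "plan": [
    [[1,0,0,0.5,0,0,0],[1,0,0,0.8,0,0,0],[1,0,0,0.8,0,0,0],[1,0,0,0.5,0,0,0],[1,0,0,0,0,0,0]]
  ]
}}

```text
t: 6.33
ee_pos: [460.4, 285.7, 189.5]
orientation: [2.583, 1.787, 0.011]
ft_force: [0.5, 0.7, -0.6]
width: 54.8
grasp_force: 30.0
```

Call:
{"fn": "servo_tool", "kwargs": {
  "plan": [
    [[1,0.12,-0.37,0,0,0,0],[1,0.25,-0.7,0,0,0,0],[1,0.25,-0.74,0,0,0,0],[1,0.25,-0.74,0,0,0,0],[1,0.25,-0.74,0,0,0,0]]
  ]
}}

```text
t: 6.75
ee_pos: [503.0, 151.7, 184.5]
orientation: [-2.583, -1.788, 0.002]
ft_force: [0.8, -0.3, -0.8]
width: 54.5
grasp_force: 30.0
```

Call:
{"fn": "servo_tool", "kwargs": {
  "plan": [
    [[1,0.25,-0.74,0,0,0,0],[1,0.25,-0.74,0,0,0,0],[1,0.25,-0.74,0,0,0,0],[1,0.15,-0.44,0,0,0,0],[1,0.12,-0.26,0,0,0,0]]
  ]
}}

```text
t: 7.17
ee_pos: [544.0, 34.0, 184.5]
orientation: [-2.585, -1.784, 0.002]
ft_force: [-0.6, 0.5, -0.1]
width: 54.6
grasp_force: 30.0
```

Call:
{"fn": "servo_tool", "kwargs": {
  "plan": [
    [[1,0,0,0,0,0,0],[1,0,0,0,0,0,0],[1,0,0,0,0,0,0],[1,0,0,0,0,0,0]]
  ]
}}

```text
t: 7.5
ee_pos: [543.6, 37.3, 185.2]
orientation: [-2.582, -1.789, 0.001]
ft_force: [-0.5, 0.5, -0.7]
width: 54.4
grasp_force: 30.0
```

Run:
```python
from h import *
o=readout.get_obs();print(o['t'],o['ee_pos'],o['orientation'],o['ft_force'],o['width'])
I=save('wrist','w4.png')[:,:,::-1];np.save('o4.npy',o,allow_pickle=True)
p=o['ee_pos'];print(proj('wrist',[[544.2,36,66],[544.2,36,61],p-[0,0,80],p-[0,0,71]],o))
S=save('scene','s4.png')[:,:,::-1];a=I[200:480,120:520];b=S[200:300,250:370]
cv2.imwrite('pics/w4c.png',np.hstack([cv2.resize(a,(400,280)),cv2.resize(b,(336,280),interpolation=cv2.INTER_CUBIC)]))
```

```text
7.5 [543.55729804  37.32847049 185.21810062] [-2.58182580e+00 -1.78903596e+00  7.86402448e-04] [-0.51925702  0.49955074 -0.72767882] 54.43112905654061
[[321.40653794 273.8127956 ]
 [321.37017295 270.70859786]
 [319.67255954 302.03506472]
 [319.6709592  310.67963522]]
```

View pics/w4c.png

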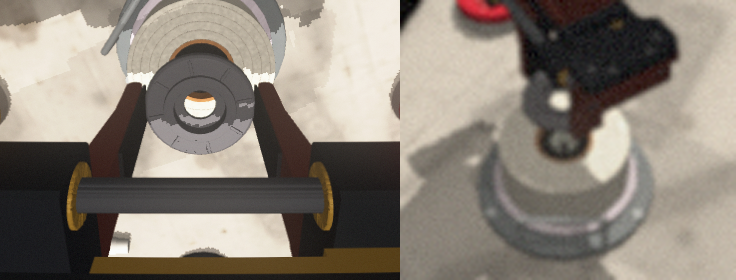

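The wrist view shows the cap between the fingers, centre about (321,301); the scene crop makes it look possibly tilted. I'll overlay the expected outlines to check the tilt.

Run:
```python
from h import *
o=np.load('o4.npy',allow_pickle=True).item();p=o['ee_pos'];M=R.from_rotvec(o['orientation']).as_matrix()
t=np.linspace(0,2*np.pi,60)
def ring(r,h,off=0,th=0): # h above underside; th pitch about tool y
    P=np.c_[r*np.cos(t),r*np.sin(t),-h+0*t]
    P=R.from_rotvec([0,th,0]).apply(P)+[off,0,81]
    return P@M.T+p
D=save('side','d4.png');
pan=[]
for n,f,box,k in(('wrist','w4.png',(250,235,135,140),4),('scene','s4.png',(270,195,50,50),5),('side','d4.png',(310,190,60,60),5)):
    I=cv2.imread('pics/'+f);x,y,w,h=box
    if n!='wrist': 
        c=proj(n,ring(28,3),o).mean(0).astype(int);x,y=c[0]-w//2,c[1]-h//2
    C=cv2.resize(I[y:y+h,x:x+w],None,fx=k,fy=k,interpolation=cv2.INTER_CUBIC)
    for r,hh,col in((28,6.5,(0,255,0)),(28,0,(0,0,255)),(8,3,(255,0,0))):
        q=((proj(n,ring(r,hh),o)-[x,y]+.5)*k).astype(int)
        for a in q[::2]: cv2.circle(C,tuple(int(v) for v in a),1,col,-1)
    pan.append(C)
W=pan[0];s=np.vstack([cv2.resize(pan[1],(250,280)),cv2.resize(pan[2],(250,280))])
cv2.imwrite('pics/ov.png',np.hstack([W,s]));print(W.shape)
```

```text
(560, 540, 3)
```

View pics/ov.png

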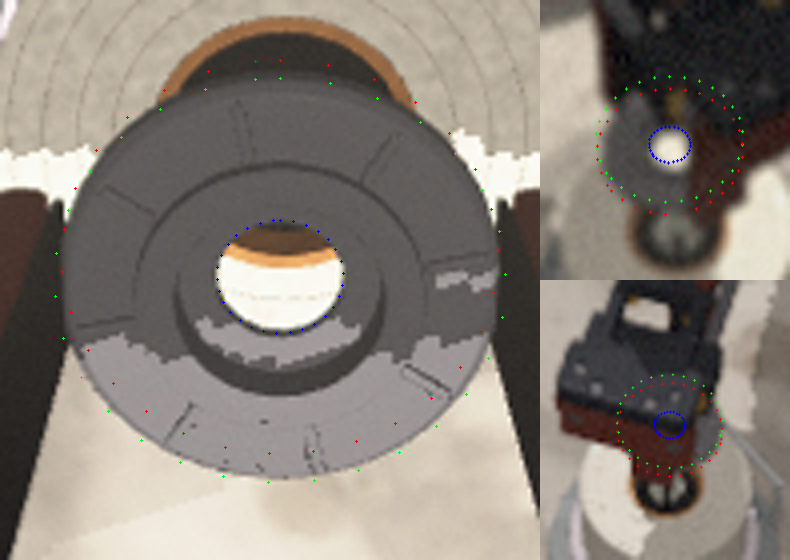

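Hole and rim match the prediction, so the cap is level and centred in the grip. Descending.

Call:
{"fn": "servo_tool", "kwargs": {
  "plan": [
    [[1,0.01,-0.03,-0.3,0,0,0],[1,0,0,-0.3,0,0,0],[1,0,0,0,0,0,0],[1,0,0,0,0,0,0],[1,0,0,0,0,0,0]]
  ]
}}

```text
t: 8.07
ee_pos: [544.3, 35.0, 160.9]
orientation: [-2.583, -1.787, 0.001]
ft_force: [-0.3, -0.1, -0.3]
width: 54.1
grasp_force: 30.0
```

Call:
{"fn": "servo_tool", "kwargs": {
  "plan": [
    [[1,0,0,-0.1,0,0,0],[1,0,0,0,0,0,0],[1,0,0,0,0,0,0]]
  ]
}}

```text
t: 8.32
ee_pos: [544.5, 34.9, 157.5]
orientation: [-2.584, -1.787, 0.0]
ft_force: [0.3, 0.2, -1.0]
width: 54.3
grasp_force: 30.0
```

Call:
{"fn": "servo_tool", "kwargs": {
  "plan": [
    [[1,0,0,-0.05,0,0,0],[1,0,0,0,0,0,0],[1,0,0,0,0,0,0]]
  ]
}}

```text
t: 8.57
ee_pos: [544.5, 35.0, 155.5]
orientation: [-2.584, -1.787, -0.0]
ft_force: [-1.0, 0.4, -0.9]
width: 54.9
grasp_force: 30.0
```

Call:
{"fn": "servo_tool", "kwargs": {
  "plan": [
    [[1,0,0.02,-0.1,0,0,0],[1,0,0,0,0,0,0],[1,0,0,0,0,0,0]]
  ]
}}

```text
t: 8.82
ee_pos: [544.3, 35.8, 151.2]
orientation: [-2.583, -1.787, 0.001]
ft_force: [-0.1, -0.1, -0.2]
width: 54.4
grasp_force: 30.0
```

Call:
{"fn": "servo_tool", "kwargs": {
  "plan": [
    [[1,0,0,-0.05,0,0,0],[1,0,0,0,0,0,0]]
  ]
}}

```text
t: 8.98
ee_pos: [544.4, 35.8, 149.2]
orientation: [-2.583, -1.787, 0.0]
ft_force: [-0.2, 0.5, -0.5]
width: 54.6
grasp_force: 30.0
```

Call:
{"fn": "servo_tool", "kwargs": {
  "plan": [
    [[1,0,0,-0.04,0,0,0],[1,0,0,0,0,0,0]]
  ]
}}

```text
t: 9.15
ee_pos: [544.4, 35.8, 147.6]
orientation: [-2.583, -1.787, 0.0]
ft_force: [0.5, 0.0, -0.5]
width: 54.5
grasp_force: 30.0
```

Call:
{"fn": "servo_tool", "kwargs": {
  "plan": [
    [[1,0,0,-0.025,0,0,0],[1,0,0,0,0,0,0]]
  ]
}}

```text
t: 9.32
ee_pos: [544.4, 35.8, 146.8]
orientation: [-2.583, -1.787, 0.0]
ft_force: [-0.6, 0.6, -0.5]
width: 54.4
grasp_force: 30.0
```

Call:
{"fn": "servo_tool", "kwargs": {
  "plan": [
    [[1,0,0,-0.015,0,0,0],[1,0,0,0,0,0,0]]
  ]
}}

```text
t: 9.48
ee_pos: [544.4, 35.8, 146.2]
orientation: [-2.583, -1.787, 0.0]
ft_force: [-1.3, 0.7, -0.3]
width: 54.4
grasp_force: 30.0
```

Call:
{"fn": "servo_tool", "kwargs": {
  "plan": [
    [[-0.5,0,0,0,0,0,0],[-0.5,0,0,0,0,0,0],[-1,0,0,0,0,0,0],[-1,0,0,0,0,0,0],[-1,0,0,0,0,0,0]]
  ]
}}

```text
t: 9.9
ee_pos: [544.6, 35.7, 146.3]
orientation: [2.583, 1.787, 0.0]
ft_force: [0.1, -0.5, -0.2]
width: 82.4
grasp_force: 0.0
```

Call:
{"fn": "servo_tool", "kwargs": {
  "plan": [
    [[-1,0,0,0.5,0,0,0],[-1,0,0,1,0,0,0],[-1,0,0,1,0,0,0],[-1,0,0,1,0,0,0],[-1,0,0,1,0,0,0]]
  ]
}}

```text
t: 10.32
ee_pos: [544.0, 35.7, 328.1]
orientation: [-2.583, -1.787, 0.001]
ft_force: [0.2, 0.3, -0.3]
width: 87.9
grasp_force: 0.0
```

Call:
{"fn": "servo_tool", "kwargs": {
  "plan": [
    [[-1,0,0,0.7,0,0,0],[-1,0,0,0,0,0,0],[-1,0,0,0,0,0,0],[-1,0,0,0,0,0,0]]
  ]
}}

```text
t: 10.65
ee_pos: [543.9, 35.7, 353.5]
orientation: [-2.583, -1.787, 0.002]
ft_force: [-0.5, 0.2, -0.7]
width: 87.6
grasp_force: 0.0
```

Run:
```python
from h import *
o=readout.get_obs();print(o['t'],o['ee_pos'],o['orientation'],o['ft_force'],o['width'])
save('wrist','w5.png');np.save('o5.npy',o,allow_pickle=True)
I=cv2.imread('pics/w5.png');c=proj('wrist',[544.3,36,70],o)[0].astype(int);x,y=c-60;k=4
C=cv2.resize(I[y:y+120,x:x+120],None,fx=k,fy=k,interpolation=cv2.INTER_CUBIC)
t=np.linspace(0,2*np.pi,40)
for r,z,col in((27.5,71.5,(0,255,0)),(18,74,(0,255,0)),(8,68,(255,0,0)),(19,61,(0,0,255))):
    for a in proj('wrist',np.c_[544.3+r*np.cos(t),36+r*np.sin(t),z+0*t],o): cv2.circle(C,tuple(int(v) for v in (a-[x,y]+.5)*k),1,col,-1)
save('side','d5.png');D=cv2.imread('pics/d5.png')[225:295,300:380]
cv2.imwrite('pics/w5c.png',np.hstack([C,cv2.copyMakeBorder(cv2.resize(D,None,fx=4,fy=4,interpolation=cv2.INTER_CUBIC),0,200,0,0,cv2.BORDER_CONSTANT)]))
```

```text
10.65 [543.87963222  35.71710693 353.46465953] [-2.58311258e+00 -1.78704476e+00  1.52571266e-03] [-0.45684547  0.15538296 -0.68502577] 87.57917408121016
```

View pics/w5c.png

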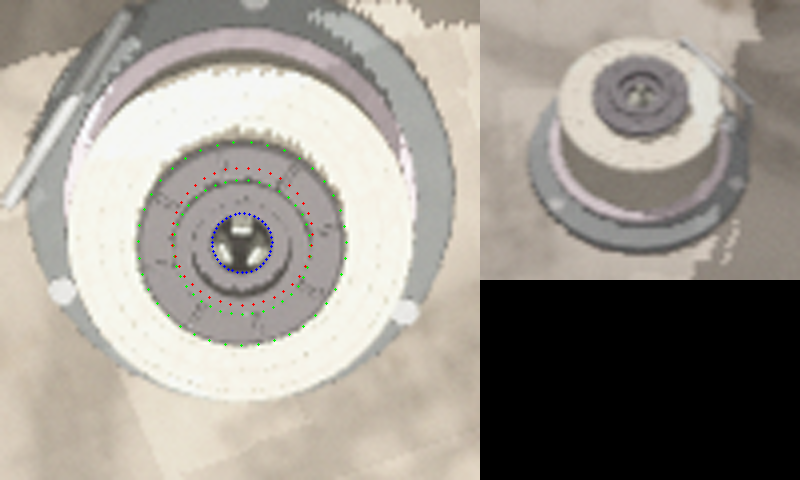

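The cap sits centred and level over the prongs (hole centre at crop (241,243), matching the prediction). Now the tool.

Call:
{"fn": "servo_tool", "kwargs": {
  "plan": [
    [[-1,-0.2,-0.55,0,0,0,0],[-1,-0.27,-0.75,0,0,0,0],[-1,-0.27,-0.75,0,0,0,0],[-1,-0.27,-0.75,0,0,0,0],[-1,-0.27,-0.75,0,0,0,0]]
  ]
}}

```text
t: 11.17
ee_pos: [492.0, -107.2, 352.5]
orientation: [-2.581, -1.787, 0.004]
ft_force: [-0.1, 0.7, -0.2]
width: 87.6
grasp_force: 0.0
```

Call:
{"fn": "servo_tool", "kwargs": {
  "plan": [
    [[-1,-0.27,-0.75,0,0,0,0],[-1,-0.27,-0.75,0,0,0,0],[-1,-0.27,-0.75,0,0,0,0],[-1,-0.09,-0.2,0,0,0,0],[-1,0,0,0,0,0,0]]
  ]
}}

```text
t: 11.58
ee_pos: [456.2, -205.6, 352.9]
orientation: [-2.585, -1.782, 0.002]
ft_force: [0.6, 0.9, -0.3]
width: 87.8
grasp_force: 0.0
```

Call:
{"fn": "servo_tool", "kwargs": {
  "plan": [
    [[-1,0,0,0,0,0,0],[-1,0,0,0,0,0,0],[-1,0,0,0,0,0,0]]
  ]
}}

```text
t: 11.83
ee_pos: [457.7, -203.0, 353.9]
orientation: [-2.582, -1.789, 0.0]
ft_force: [-0.7, -0.3, -0.1]
width: 87.6
grasp_force: 0.0
```

Run:
```python
from h import *
o=readout.get_obs();print(o['t'],o['ee_pos'],o['orientation'],o['ft_force'])
I=save('wrist','w6.png');np.save('o6.npy',o,allow_pickle=True)
c=proj('wrist',[456.5,-204.5,125],o)[0].astype(int);print(c)
x,y=c-50
hsv=cv2.cvtColor(I,cv2.COLOR_RGB2HSV)[y:y+100,x:x+100]
m=((hsv[...,0]>8)&(hsv[...,0]<24)&(hsv[...,1]>90)).astype(np.uint8)
n,l,s,ce=cv2.connectedComponentsWithStats(m);i=1+s[1:,4].argmax();mm=(l==i).astype(np.uint8)
cn,_=cv2.findContours(mm,cv2.RETR_CCOMP,cv2.CHAIN_APPROX_NONE)
for a in sorted(cn,key=cv2.contourArea)[::-1][:3]:
    print(cv2.contourArea(a),cv2.minAreaRect(a),(cv2.minEnclosingCircle(a)));r=cv2.minAreaRect(a)
    u=np.array(r[0])+[x,y];print(u,onz('wrist',u,125,o),onz('wrist',u,120,o))
C=cv2.resize(I[y:y+100,x:x+100],(560,560),interpolation=cv2.INTER_CUBIC)[:,:,::-1].copy();cv2.imwrite('pics/w6c.png',C)
```

```text
11.8333 [ 457.68292321 -203.0318489   353.91942642] [-2.58157500e+00 -1.78896620e+00  1.94095992e-04] [-0.66211823 -0.30192267 -0.06495986]
[319 227]
925.5 ((49.5, 43.5), (37.0, 29.0), 90.0) ((49.5, 43.5), 20.11228370666504)
[318.5 220.5] [ 458.42471926 -197.98569463  125.        ] [ 457.9607775  -199.17391739  120.        ]
220.0 ((49.50000762939453, 50.000003814697266), (16.26345443725586, 16.263456344604492), 45.0) ((49.64706039428711, 50.0), 8.875439643859863)
[318.50000763 227.00000381] [ 456.27010751 -203.71812653  125.        ] [ 455.77152559 -204.99851082  120.        ]
```

View pics/w6c.png

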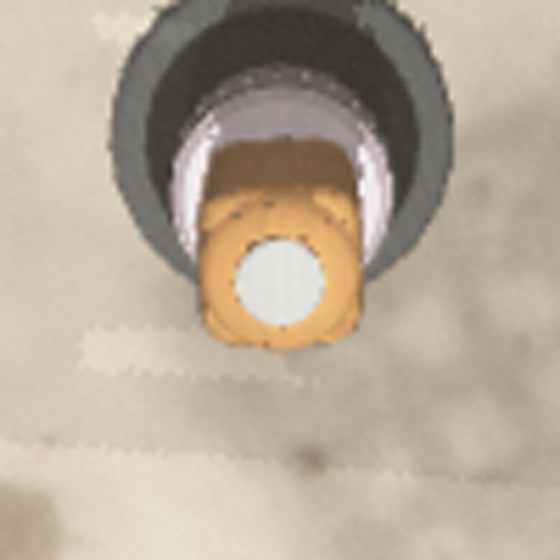

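Seating tool seen square to the gripper, steel top at crop (280,281) → tool axis (456.3,-203.7). Descend and grip.

Call:
{"fn": "servo_tool", "kwargs": {
  "plan": [
    [[-1,-0.035,-0.015,-1,0,0,0],[-1,0,0,-1,0,0,0],[-1,0,0,-1,0,0,0],[-1,0,0,-1,0,0,0],[-1,0,0,-0.5,0,0,0]]
  ]
}}

```text
t: 12.3
ee_pos: [454.5, -203.0, 170.5]
orientation: [-2.579, -1.787, 0.004]
ft_force: [-0.6, 0.1, -1.1]
width: 87.7
grasp_force: 0.0
```

Call:
{"fn": "servo_tool", "kwargs": {
  "plan": [
    [[-1,0,0,-0.4,0,0,0],[-1,0,0,0,0,0,0],[-1,0,0,0,0,0,0],[-1,0,0,0,0,0,0]]
  ]
}}

```text
t: 12.63
ee_pos: [456.7, -204.6, 159.2]
orientation: [2.582, 1.788, 0.001]
ft_force: [0.1, 0.0, 0.6]
width: 87.8
grasp_force: 0.0
```

Call:
{"fn": "servo_tool", "kwargs": {
  "plan": [
    [[-1,-0.005,0.02,-0.07,0,0,0],[-1,0,0,0,0,0,0],[-1,0,0,0,0,0,0],[1,0,0,0,0,0,0],[1,0,0,0,0,0,0]]
  ]
}}

```text
t: 13.05
ee_pos: [455.8, -204.2, 155.9]
orientation: [2.583, 1.787, 0.001]
ft_force: [0.2, -0.4, -0.3]
width: 77.9
grasp_force: 0.0
```

Call:
{"fn": "servo_tool", "kwargs": {
  "plan": [
    [[1,0,0,0,0,0,0],[1,0,0,0,0,0,0],[1,0,0,0,0,0,0],[1,0,0,0,0,0,0],[1,0,0,0,0,0,0]]
  ]
}}

```text
t: 13.47
ee_pos: [455.7, -204.1, 155.4]
orientation: [-2.584, -1.787, 0.0]
ft_force: [-0.2, 0.2, 0.2]
width: 44.6
grasp_force: 0.0
```

Call:
{"fn": "servo_tool", "kwargs": {
  "plan": [
    [[1,0,0,0,0,0,0],[1,0,0,0,0,0,0],[1,0,0,0,0,0,0],[1,0,0,0,0,0,0]]
  ]
}}

```text
t: 13.8
ee_pos: [455.7, -204.0, 155.5]
orientation: [2.583, 1.787, 0.0]
ft_force: [0.5, -1.1, -0.4]
width: 28.2
grasp_force: 30.0
```

Call:
{"fn": "servo_tool", "kwargs": {
  "plan": [
    [[1,0,0,0.3,0,0,0],[1,0,0,0.6,0,0,0],[1,0,0,0.8,0,0,0],[1,0,0,0.8,0,0,0],[1,0,0,0.3,0,0,0]]
  ]
}}

```text
t: 14.22
ee_pos: [456.7, -204.5, 270.9]
orientation: [2.58, 1.785, 0.003]
ft_force: [-0.1, -0.3, -2.5]
width: 28.1
grasp_force: 30.0
```

Call:
{"fn": "servo_tool", "kwargs": {
  "plan": [
    [[1,0,0,0,0,0,0],[1,0.12,0.35,0,0,0,0],[1,0.25,0.68,0,0,0,0],[1,0.25,0.68,0,0,0,0],[1,0.25,0.68,0,0,0,0]]
  ]
}}

```text
t: 14.63
ee_pos: [489.7, -107.4, 265.8]
orientation: [-2.583, -1.785, 0.003]
ft_force: [-0.4, -0.5, -2.3]
width: 27.8
grasp_force: 29.9
```

Call:
{"fn": "servo_tool", "kwargs": {
  "plan": [
    [[1,0.25,0.68,0,0,0,0],[1,0.25,0.68,0,0,0,0],[1,0.25,0.68,0,0,0,0],[1,0.25,0.68,0,0,0,0],[1,0.25,0.68,0,0,0,0]]
  ]
}}

```text
t: 15.05
ee_pos: [539.8, 29.0, 265.5]
orientation: [-2.582, -1.787, 0.004]
ft_force: [-0.4, -0.2, -2.0]
width: 27.7
grasp_force: 29.9
```

Call:
{"fn": "servo_tool", "kwargs": {
  "plan": [
    [[1,0.1,0.21,0,0,0,0],[1,0,0,0,0,0,0],[1,0,0,0,0,0,0],[1,0,0,0,0,0,0],[1,0,0,0,0,0,0]]
  ]
}}

```text
t: 15.47
ee_pos: [543.8, 34.8, 267.0]
orientation: [-2.584, -1.785, 0.002]
ft_force: [-0.2, 0.1, -2.5]
width: 27.8
grasp_force: 30.0
```

Call:
{"fn": "servo_tool", "kwargs": {
  "plan": [
    [[1,0,0,-0.5,0,0,0],[1,0,0,-0.5,0,0,0],[1,0,0,-0.1,0,0,0],[1,0,0,0,0,0,0],[1,0,0,0,0,0,0]]
  ]
}}

```text
t: 15.88
ee_pos: [544.5, 35.3, 223.8]
orientation: [-2.584, -1.786, 0.0]
ft_force: [0.1, 0.2, -3.5]
width: 28.1
grasp_force: 30.0
```

Call:
{"fn": "servo_tool", "kwargs": {
  "plan": [
    [[1,0,0,0,0,0,0],[1,0,0,0,0,0,0],[1,0,0,0,0,0,0]]
  ]
}}

```text
t: 16.13
ee_pos: [544.9, 35.9, 224.4]
orientation: [2.583, 1.787, 0.002]
ft_force: [0.5, 0.7, -2.6]
width: 27.8
grasp_force: 30.0
```

Call:
{"fn": "servo_tool", "kwargs": {
  "plan": [
    [[1,0,0,-0.1,0,0,0],[1,0,0,-0.05,0,0,0],[1,0,0,0,0,0,0]]
  ]
}}

```text
t: 16.38
ee_pos: [544.2, 36.0, 217.0]
orientation: [-2.583, -1.787, 0.001]
ft_force: [-0.1, 0.7, -3.0]
width: 27.9
grasp_force: 30.0
```

Call:
{"fn": "servo_tool", "kwargs": {
  "plan": [
    [[1,0,0,-0.04,0,0,0],[1,0,0,0,0,0,0]]
  ]
}}

```text
t: 16.55
ee_pos: [544.3, 36.0, 215.6]
orientation: [-2.583, -1.787, 0.001]
ft_force: [-0.4, 0.1, -2.4]
width: 28.3
grasp_force: 30.0
```

Call:
{"fn": "servo_tool", "kwargs": {
  "plan": [
    [[1,0,0,-0.04,0,0,0],[1,0,0,0,0,0,0]]
  ]
}}

```text
t: 16.72
ee_pos: [544.4, 36.0, 214.0]
orientation: [-2.583, -1.787, 0.0]
ft_force: [0.3, 0.3, -1.8]
width: 27.7
grasp_force: 30.0
```

Call:
{"fn": "servo_tool", "kwargs": {
  "plan": [
    [[1,0,0,-0.04,0,0,0],[1,0,0,0,0,0,0]]
  ]
}}

```text
t: 16.88
ee_pos: [544.4, 36.0, 212.4]
orientation: [-2.583, -1.787, 0.0]
ft_force: [-0.2, -0.5, -2.6]
width: 28.0
grasp_force: 30.0
```

Call:
{"fn": "servo_tool", "kwargs": {
  "plan": [
    [[1,0,0,-0.04,0,0,0],[1,0,0,0,0,0,0]]
  ]
}}

```text
t: 17.05
ee_pos: [544.4, 35.9, 210.8]
orientation: [-2.583, -1.787, 0.0]
ft_force: [-0.3, -0.1, -1.9]
width: 28.0
grasp_force: 30.0
```

Call:
{"fn": "servo_tool", "kwargs": {
  "plan": [
    [[1,0,0,-0.04,0,0,0],[1,0,0,0,0,0,0]]
  ]
}}

```text
t: 17.22
ee_pos: [544.4, 36.0, 209.2]
orientation: [-2.583, -1.787, 0.0]
ft_force: [-0.6, -1.2, -1.9]
width: 28.0
grasp_force: 30.0
```

Call:
{"fn": "servo_tool", "kwargs": {
  "plan": [
    [[1,0,0,-0.04,0,0,0],[1,0,0,0,0,0,0]]
  ]
}}

```text
t: 17.38
ee_pos: [544.4, 35.9, 207.6]
orientation: [-2.583, -1.787, 0.0]
ft_force: [-0.4, -0.4, -2.9]
width: 27.5
grasp_force: 30.0
```

Call:
{"fn": "servo_tool", "kwargs": {
  "plan": [
    [[1,0,0,-0.04,0,0,0],[1,0,0,0,0,0,0]]
  ]
}}

```text
t: 17.55
ee_pos: [544.4, 36.0, 206.0]
orientation: [-2.583, -1.787, 0.0]
ft_force: [0.2, 0.9, -2.7]
width: 27.5
grasp_force: 30.0
```

Call:
{"fn": "servo_tool", "kwargs": {
  "plan": [
    [[1,0,0,-0.03,0,0,0],[1,0,0,0,0,0,0]]
  ]
}}

```text
t: 17.72
ee_pos: [544.5, 36.0, 205.0]
orientation: [-2.584, -1.787, -0.0]
ft_force: [-0.2, 1.2, -3.3]
width: 28.1
grasp_force: 30.0
```

Call:
{"fn": "servo_tool", "kwargs": {
  "plan": [
    [[1,0,0,-0.03,0,0,0],[1,0,0,0,0,0,0]]
  ]
}}

```text
t: 17.88
ee_pos: [544.6, 36.0, 203.9]
orientation: [2.583, 1.787, 0.0]
ft_force: [-0.2, 0.1, -0.4]
width: 27.8
grasp_force: 30.0
```

Contact at about TCP z 204. Now pressing in small steps.

Call:
{"fn": "servo_tool", "kwargs": {
  "plan": [
    [[1,0,0,-0.02,0,0,0],[1,0,0,0,0,0,0],[1,0,0,0,0,0,0]]
  ]
}}

```text
t: 18.13
ee_pos: [544.6, 36.0, 203.2]
orientation: [2.583, 1.787, 0.001]
ft_force: [-0.8, 1.7, 1.7]
width: 27.9
grasp_force: 30.0
```

Call:
{"fn": "servo_tool", "kwargs": {
  "plan": [
    [[1,0,0,-0.02,0,0,0],[1,0,0,0,0,0,0],[1,0,0,0,0,0,0]]
  ]
}}

```text
t: 18.38
ee_pos: [544.6, 36.0, 202.3]
orientation: [2.583, 1.787, 0.0]
ft_force: [0.0, 0.6, 1.7]
width: 28.1
grasp_force: 30.0
```

Call:
{"fn": "servo_tool", "kwargs": {
  "plan": [
    [[1,0,0,-0.02,0,0,0],[1,0,0,0,0,0,0],[1,0,0,0,0,0,0]]
  ]
}}

```text
t: 18.63
ee_pos: [544.6, 36.0, 201.4]
orientation: [2.583, 1.787, 0.0]
ft_force: [0.4, 0.6, 1.5]
width: 27.9
grasp_force: 30.0
```

Call:
{"fn": "servo_tool", "kwargs": {
  "plan": [
    [[1,0,0,-0.02,0,0,0],[1,0,0,0,0,0,0],[1,0,0,0,0,0,0]]
  ]
}}

```text
t: 18.88
ee_pos: [544.6, 36.0, 200.7]
orientation: [2.583, 1.787, 0.0]
ft_force: [0.0, 0.7, 2.3]
width: 27.8
grasp_force: 30.0
```

Call:
{"fn": "servo_tool", "kwargs": {
  "plan": [
    [[1,0,0,-0.02,0,0,0],[1,0,0,0,0,0,0],[1,0,0,0,0,0,0]]
  ]
}}

```text
t: 19.13
ee_pos: [544.6, 36.0, 199.9]
orientation: [2.584, 1.787, 0.0]
ft_force: [0.5, 0.1, 2.8]
width: 27.9
grasp_force: 30.0
```

Call:
{"fn": "servo_tool", "kwargs": {
  "plan": [
    [[1,0,0,-0.015,0,0,0],[1,0,0,0,0,0,0],[1,0,0,0,0,0,0]]
  ]
}}

```text
t: 19.38
ee_pos: [544.6, 36.0, 199.4]
orientation: [2.584, 1.787, 0.0]
ft_force: [-0.0, 1.0, 4.2]
width: 27.7
grasp_force: 30.0
```

Call:
{"fn": "servo_tool", "kwargs": {
  "plan": [
    [[1,0,0,-0.015,0,0,0],[1,0,0,0,0,0,0],[1,0,0,0,0,0,0]]
  ]
}}

```text
t: 19.63
ee_pos: [544.4, 35.9, 198.4]
orientation: [-2.583, -1.787, 0.0]
ft_force: [1.1, 0.2, 0.9]
width: 27.9
grasp_force: 30.0
```

Call:
{"fn": "servo_tool", "kwargs": {
  "plan": [
    [[1,0,0,-0.015,0,0,0],[1,0,0,0,0,0,0],[1,0,0,0,0,0,0]]
  ]
}}

```text
t: 19.88
ee_pos: [544.4, 35.9, 198.2]
orientation: [-2.583, -1.787, 0.0]
ft_force: [-1.2, 0.6, 4.9]
width: 28.3
grasp_force: 30.0
```

Call:
{"fn": "servo_tool", "kwargs": {
  "plan": [
    [[1,0,0,-0.015,0,0,0],[1,0,0,0,0,0,0],[1,0,0,0,0,0,0]]
  ]
}}

```text
t: 20.13
ee_pos: [544.4, 35.9, 197.5]
orientation: [-2.584, -1.787, 0.0]
ft_force: [-1.4, -0.8, 5.1]
width: 27.9
grasp_force: 30.0
```

Call:
{"fn": "servo_tool", "kwargs": {
  "plan": [
    [[1,0,0,-0.01,0,0,0],[1,0,0,0,0,0,0],[1,0,0,0,0,0,0]]
  ]
}}

```text
t: 20.38
ee_pos: [544.4, 36.0, 197.2]
orientation: [-2.584, -1.787, 0.0]
ft_force: [-1.7, 0.8, 5.5]
width: 28.3
grasp_force: 30.0
```

Call:
{"fn": "servo_tool", "kwargs": {
  "plan": [
    [[1,0,0,-0.01,0,0,0],[1,0,0,0,0,0,0],[1,0,0,0,0,0,0]]
  ]
}}

```text
t: 20.63
ee_pos: [544.4, 35.9, 196.9]
orientation: [-2.584, -1.787, 0.0]
ft_force: [-1.7, -0.4, 6.4]
width: 27.7
grasp_force: 30.0
```

Call:
{"fn": "servo_tool", "kwargs": {
  "plan": [
    [[1,0,0,-0.01,0,0,0],[1,0,0,0,0,0,0],[1,0,0,0,0,0,0]]
  ]
}}

```text
t: 20.88
ee_pos: [544.5, 36.0, 196.8]
orientation: [-2.584, -1.787, 0.0]
ft_force: [-1.4, 0.4, 8.5]
width: 28.0
grasp_force: 30.0
```

Call:
{"fn": "servo_tool", "kwargs": {
  "plan": [
    [[1,0,0,-0.01,0,0,0],[1,0,0,0,0,0,0],[1,0,0,0,0,0,0]]
  ]
}}

```text
t: 21.13
ee_pos: [544.5, 36.0, 196.6]
orientation: [2.584, 1.787, -0.0]
ft_force: [-2.8, 0.1, 12.5]
width: 28.5
grasp_force: 30.0
```

Call:
{"fn": "servo_tool", "kwargs": {
  "plan": [
    [[1,0,0,0,0,0,0],[1,0,0,0,0,0,0]]
  ]
}}

```text
t: 21.3
ee_pos: [544.5, 35.9, 196.6]
orientation: [2.583, 1.787, 0.0]
ft_force: [-3.2, 0.7, 12.0]
width: 28.3
grasp_force: 30.0
```

Call:
{"fn": "servo_tool", "kwargs": {
  "plan": [
    [[1,0,0,0.04,0,0,0],[1,0,0,0,0,0,0],[1,0,0,0,0,0,0]]
  ]
}}

```text
t: 21.55
ee_pos: [544.4, 36.0, 197.6]
orientation: [-2.584, -1.787, 0.0]
ft_force: [-0.6, 1.1, 3.8]
width: 27.9
grasp_force: 30.0
```

Call:
{"fn": "servo_tool", "kwargs": {
  "plan": [
    [[1,0,0,0.02,0,0,0],[1,0,0,0,0,0,0],[1,0,0,0,0,0,0]]
  ]
}}

```text
t: 21.8
ee_pos: [544.4, 36.0, 198.2]
orientation: [-2.583, -1.787, 0.0]
ft_force: [-1.2, 0.1, 4.5]
width: 27.9
grasp_force: 30.0
```

Call:
{"fn": "servo_tool", "kwargs": {
  "plan": [
    [[1,0,0,0.02,0,0,0],[1,0,0,0,0,0,0],[1,0,0,0,0,0,0]]
  ]
}}

```text
t: 22.05
ee_pos: [544.0, 35.9, 198.5]
orientation: [-2.583, -1.787, 0.002]
ft_force: [0.2, -0.1, -2.9]
width: 27.6
grasp_force: 30.0
```

The force vanished abruptly after a ~1.5 mm rise, consistent with a latched cap. Taking the tool back.

Call:
{"fn": "servo_tool", "kwargs": {
  "plan": [
    [[1,0,0,0.2,0,0,0],[1,0,0,0.5,0,0,0],[1,0,0,0.7,0,0,0],[1,0,0,0.3,0,0,0],[1,0,0,0,0,0,0]]
  ]
}}

```text
t: 22.47
ee_pos: [546.0, 36.0, 270.3]
orientation: [2.581, 1.786, 0.007]
ft_force: [0.9, 0.9, -2.8]
width: 28.0
grasp_force: 30.0
```

Call:
{"fn": "servo_tool", "kwargs": {
  "plan": [
    [[1,-0.12,-0.35,0,0,0,0],[1,-0.25,-0.68,0,0,0,0],[1,-0.25,-0.68,0,0,0,0],[1,-0.25,-0.68,0,0,0,0],[1,-0.25,-0.68,0,0,0,0]]
  ]
}}

```text
t: 22.88
ee_pos: [498.5, -87.7, 266.2]
orientation: [-2.582, -1.788, 0.002]
ft_force: [-0.6, 0.0, -2.9]
width: 28.0
grasp_force: 30.0
```

Call:
{"fn": "servo_tool", "kwargs": {
  "plan": [
    [[1,-0.25,-0.68,0,0,0,0],[1,-0.25,-0.68,0,0,0,0],[1,-0.25,-0.68,0,0,0,0],[1,-0.25,-0.68,0,0,0,0],[1,-0.09,-0.21,0,0,0,0]]
  ]
}}

```text
t: 23.3
ee_pos: [454.5, -206.5, 266.3]
orientation: [-2.585, -1.784, 0.002]
ft_force: [0.1, -0.1, -2.6]
width: 28.1
grasp_force: 30.0
```

Call:
{"fn": "servo_tool", "kwargs": {
  "plan": [
    [[1,0,0,0,0,0,0],[1,0,0,0,0,0,0],[1,0,0,0,0,0,0],[1,0,0,0,0,0,0],[1,0,0,0,0,0,0]]
  ]
}}

```text
t: 23.72
ee_pos: [456.4, -203.0, 267.0]
orientation: [-2.582, -1.789, -0.0]
ft_force: [-0.8, -0.8, -2.1]
width: 27.8
grasp_force: 30.0
```

Run:
```python
from h import *
o=readout.get_obs();print(o['t'],o['ee_pos'],o['orientation'],o['ft_force'])
save('side','d7.png');A=cv2.imread('pics/d5.png',0);B=cv2.imread('pics/d7.png',0)
# template: prongs+cap collar region in d5
def m(x,y,w,h,P,Q):
    P=cv2.resize(P,None,fx=4,fy=4,interpolation=cv2.INTER_CUBIC);Q=cv2.resize(Q,None,fx=4,fy=4,interpolation=cv2.INTER_CUBIC)
    T=P[4*y:4*(y+h),4*x:4*(x+w)];S=Q[4*(y-10):4*(y+h+10),4*(x-10):4*(x+w+10)]
    r=cv2.matchTemplate(S,T,cv2.TM_CCOEFF_NORMED);_,v,_,l=cv2.minMaxLoc(r);return v,l[0]/4-10,l[1]/4-10
print('cap',m(327,237,27,24,A,B),'base',m(318,262,50,26,A,B))
print('expected',proj('side',[[544,36,70],[544,36,62]]))
```

```text
23.7167 [ 456.4194729  -203.04771883  266.96195824] [-2.58197506e+00 -1.78922066e+00 -3.12470354e-05] [-0.77693208 -0.82380482 -2.05181717]
cap (0.9403635263442993, -0.25, 1.5) base (0.8591092824935913, -0.25, 0.5)
expected [[339.66482435 247.92328687]
 [339.58275769 250.02955381]]
```

Call:
{"fn": "servo_tool", "kwargs": {
  "plan": [
    [[1,-0.015,-0.025,-0.5,0,0,0],[1,0,0,-0.6,0,0,0],[1,0,0,-0.4,0,0,0],[1,0,0,-0.1,0,0,0],[1,0,0,0,0,0,0]]
  ]
}}

```text
t: 24.18
ee_pos: [455.1, -204.4, 202.1]
orientation: [-2.581, -1.787, 0.002]
ft_force: [-0.4, -0.5, -3.0]
width: 27.7
grasp_force: 30.0
```

Call:
{"fn": "servo_tool", "kwargs": {
  "plan": [
    [[1,0,0,0,0,0,0],[1,0,0,0,0,0,0],[1,0,0,0,0,0,0]]
  ]
}}

```text
t: 24.43
ee_pos: [456.2, -205.3, 204.2]
orientation: [2.582, 1.787, 0.002]
ft_force: [-0.8, 0.2, -3.1]
width: 27.7
grasp_force: 30.0
```

Call:
{"fn": "servo_tool", "kwargs": {
  "plan": [
    [[1,-0.005,0.02,-0.1,0,0,0],[1,0,0,-0.15,0,0,0],[1,0,0,-0.15,0,0,0],[1,0,0,0,0,0,0],[1,0,0,0,0,0,0]]
  ]
}}

```text
t: 24.85
ee_pos: [454.9, -204.1, 186.5]
orientation: [-2.583, -1.787, 0.001]
ft_force: [1.0, 1.2, -2.0]
width: 28.0
grasp_force: 30.0
```

Call:
{"fn": "servo_tool", "kwargs": {
  "plan": [
    [[1,0,0,-0.1,0,0,0],[1,0,0,0,0,0,0],[1,0,0,0,0,0,0]]
  ]
}}

```text
t: 25.1
ee_pos: [455.2, -204.2, 182.9]
orientation: [-2.583, -1.787, 0.0]
ft_force: [0.2, -0.9, -2.5]
width: 28.1
grasp_force: 30.0
```

Over the post without contact. Continue.

Call:
{"fn": "servo_tool", "kwargs": {
  "plan": [
    [[1,0.012,0,-0.25,0,0,0],[1,0,0,-0.25,0,0,0],[1,0,0,0,0,0,0],[1,0,0,0,0,0,0]]
  ]
}}

```text
t: 25.43
ee_pos: [455.2, -204.0, 162.0]
orientation: [-2.582, -1.786, 0.002]
ft_force: [0.4, 0.2, -2.4]
width: 28.0
grasp_force: 30.0
```

Call:
{"fn": "servo_tool", "kwargs": {
  "plan": [
    [[1,0,0,-0.08,0,0,0],[1,0,0,0,0,0,0],[1,0,0,0,0,0,0]]
  ]
}}

```text
t: 25.68
ee_pos: [455.8, -204.2, 159.9]
orientation: [-2.584, -1.787, 0.0]
ft_force: [-0.3, 0.2, -3.1]
width: 27.9
grasp_force: 30.0
```

Call:
{"fn": "servo_tool", "kwargs": {
  "plan": [
    [[1,0,0,-0.03,0,0,0],[1,0,0,0,0,0,0],[1,0,0,0,0,0,0]]
  ]
}}

```text
t: 25.93
ee_pos: [455.8, -204.3, 158.8]
orientation: [2.583, 1.787, 0.0]
ft_force: [-0.4, -0.3, -2.5]
width: 27.9
grasp_force: 30.0
```

Call:
{"fn": "servo_tool", "kwargs": {
  "plan": [
    [[1,0,0,-0.04,0,0,0],[1,0,0,0,0,0,0],[1,0,0,0,0,0,0]]
  ]
}}

```text
t: 26.18
ee_pos: [455.7, -204.2, 157.0]
orientation: [-2.584, -1.787, 0.0]
ft_force: [0.2, 0.1, -2.5]
width: 27.4
grasp_force: 30.0
```

Call:
{"fn": "servo_tool", "kwargs": {
  "plan": [
    [[1,0,0,-0.025,0,0,0],[1,0,0,0,0,0,0],[1,0,0,0,0,0,0]]
  ]
}}

```text
t: 26.43
ee_pos: [455.8, -204.2, 156.0]
orientation: [-2.583, -1.787, 0.0]
ft_force: [0.5, 0.2, -2.6]
width: 27.7
grasp_force: 30.0
```

Call:
{"fn": "servo_tool", "kwargs": {
  "plan": [
    [[1,0,0,-0.015,0,0,0],[1,0,0,0,0,0,0],[1,0,0,0,0,0,0]]
  ]
}}

```text
t: 26.68
ee_pos: [455.8, -204.3, 155.5]
orientation: [2.583, 1.787, 0.0]
ft_force: [0.5, 0.0, -2.4]
width: 27.7
grasp_force: 30.0
```

Call:
{"fn": "servo_tool", "kwargs": {
  "plan": [
    [[1,0,0,-0.015,0,0,0],[1,0,0,0,0,0,0],[1,0,0,0,0,0,0]]
  ]
}}

```text
t: 26.93
ee_pos: [455.8, -204.3, 155.4]
orientation: [2.583, 1.787, 0.0]
ft_force: [-1.9, 1.4, 6.2]
width: 27.8
grasp_force: 30.0
```

Call:
{"fn": "servo_tool", "kwargs": {
  "plan": [
    [[1,0,0,-0.01,0,0,0],[1,0,0,0,0,0,0],[1,0,0,0,0,0,0]]
  ]
}}

```text
t: 27.18
ee_pos: [455.8, -204.3, 155.4]
orientation: [2.583, 1.787, 0.0]
ft_force: [-2.9, 1.7, 10.2]
width: 28.0
grasp_force: 30.0
```

Seated on the post. Ease off, release, and rise; then go back to the earlier viewing pose over the hub.

Call:
{"fn": "servo_tool", "kwargs": {
  "plan": [
    [[1,0,0,0.015,0,0,0],[1,0,0,0,0,0,0],[-0.3,0,0,0,0,0,0],[-0.3,0,0,0,0,0,0],[-1,0,0,0,0,0,0]]
  ]
}}

```text
t: 27.6
ee_pos: [455.9, -204.3, 155.0]
orientation: [2.583, 1.787, 0.0]
ft_force: [0.2, 0.2, 0.6]
width: 43.9
grasp_force: 0.0
```

Call:
{"fn": "servo_tool", "kwargs": {
  "plan": [
    [[-1,0,0,0,0,0,0],[-1,0,0,0,0,0,0],[-1,0,0,0,0,0,0],[-1,0,0,0,0,0,0],[-1,0,0,0,0,0,0]]
  ]
}}

```text
t: 28.02
ee_pos: [455.7, -204.2, 155.0]
orientation: [-2.583, -1.787, 0.0]
ft_force: [-1.7, 1.1, -0.1]
width: 77.7
grasp_force: 0.0
```

Call:
{"fn": "servo_tool", "kwargs": {
  "plan": [
    [[-1,0,0,0.3,0,0,0],[-1,0,0,0.8,0,0,0],[-1,0,0,1,0,0,0],[-1,0,0,1,0,0,0],[-1,0,0,1,0,0,0]]
  ]
}}

```text
t: 28.43
ee_pos: [455.3, -204.0, 320.7]
orientation: [-2.583, -1.787, 0.001]
ft_force: [0.8, -0.3, 0.4]
width: 87.8
grasp_force: 0.0
```

Call:
{"fn": "servo_tool", "kwargs": {
  "plan": [
    [[-1,0,0,0.85,0,0,0],[-1,0,0,0,0,0,0],[-1,0,0,0,0,0,0],[-1,0,0,0,0,0,0]]
  ]
}}

```text
t: 28.77
ee_pos: [455.3, -204.0, 352.5]
orientation: [-2.583, -1.787, 0.001]
ft_force: [-0.6, 0.7, -0.0]
width: 87.8
grasp_force: 0.0
```

Run:
```python
from h import *
o=readout.get_obs();print(o['t'],o['ee_pos'],o['orientation'],o['ft_force'],o['width'])
I=save('wrist','w8.png')
c=proj('wrist',[456.3,-203.7,125],o)[0].astype(int)
x,y=c-50
hsv=cv2.cvtColor(I,cv2.COLOR_RGB2HSV)[y:y+100,x:x+100]
m=((hsv[...,0]>8)&(hsv[...,0]<24)&(hsv[...,1]>90)).astype(np.uint8)
cn,_=cv2.findContours(m,cv2.RETR_CCOMP,cv2.CHAIN_APPROX_NONE)
for a in sorted(cn,key=cv2.contourArea)[::-1][:2]:
    u=np.array(cv2.minAreaRect(a)[0])+[x,y];print(cv2.contourArea(a),cv2.minAreaRect(a),onz('wrist',u,125,o))
save('scene','s8.png')
```

```text
28.7667 [ 455.2601489  -204.0165142   352.47352068] [-2.58308348e+00 -1.78699977e+00  5.49822805e-04] [-0.56665289  0.69329852 -0.00677953] 87.76840719587756
939.0 ((50.5, 44.0), (36.0, 29.0), 90.0) [ 458.30304875 -198.0099257   125.        ]
231.0 ((50.50000762939453, 50.500003814697266), (16.970561981201172, 16.970561981201172), 45.0) [ 456.16479912 -203.70126243  125.        ]
```

Call:
{"fn": "servo_tool", "kwargs": {
  "plan": [
    [[-1,0.2,0.55,0,0,0,0],[-1,0.27,0.75,0,0,0,0],[-1,0.27,0.75,0,0,0,0],[-1,0.27,0.75,0,0,0,0],[-1,0.27,0.75,0,0,0,0]]
  ]
}}

```text
t: 29.28
ee_pos: [506.6, -60.8, 351.3]
orientation: [-2.582, -1.785, 0.004]
ft_force: [0.5, -0.6, -0.1]
width: 87.9
grasp_force: 0.0
```

Call:
{"fn": "servo_tool", "kwargs": {
  "plan": [
    [[-1,0.27,0.75,0,0,0,0],[-1,0.27,0.75,0,0,0,0],[-1,0.27,0.75,0,0,0,0],[-1,0.12,0.2,0,0,0,0],[-1,0,0,0,0,0,0]]
  ]
}}

```text
t: 29.7
ee_pos: [544.4, 37.5, 351.4]
orientation: [-2.58, -1.791, 0.003]
ft_force: [0.4, 0.0, -0.7]
width: 87.5
grasp_force: 0.0
```

Call:
{"fn": "servo_tool", "kwargs": {
  "plan": [
    [[-1,0,0,0,0,0,0],[-1,0,0,0,0,0,0],[-1,0,0,0,0,0,0],[-1,0,0,0,0,0,0],[-1,0,0,0,0,0,0]]
  ]
}}

```text
t: 30.12
ee_pos: [543.9, 34.8, 353.2]
orientation: [2.585, 1.785, 0.0]
ft_force: [-0.4, -0.6, -0.5]
width: 87.9
grasp_force: 0.0
```

Run:
```python
from h import *
o=readout.get_obs();print(o['t'],o['ee_pos'],o['orientation'])
save('wrist','w9.png');np.save('o9.npy',o,allow_pickle=True)
t=np.linspace(0,2*np.pi,200)
def fit(f,of):
    q=np.load(of,allow_pickle=True).item();I=cv2.cvtColor(cv2.imread(f),cv2.COLOR_BGR2HSV);
    c=proj('wrist',[544.2,36,68],q)[0].astype(int);x,y=c-45
    V=I[y:y+90,x:x+90]
    m=((V[...,2]<190)).astype(np.uint8)
    n,l,s,_=cv2.connectedComponentsWithStats(m);yy,xx=np.mgrid[:90,:90]
    lab=l[45,45+20];k=(l==lab).astype(np.uint8)
    cn=max(cv2.findContours(k,cv2.RETR_EXTERNAL,cv2.CHAIN_APPROX_NONE)[0],key=cv2.contourArea)
    e=cv2.fitEllipse(cn);pc=np.array(e[0])+[x,y];print(f,'ellipse',pc,e[1],s[lab])
    for z in(63.5,71.5):
        P=proj('wrist',np.c_[544.2+28*np.cos(t),36+28*np.sin(t),z+0*t],q).astype(np.float32);print(z,cv2.fitEllipse(P)[:2])
fit('pics/w5.png','o5.npy');fit('pics/w9.png','o9.npy')
# same-view registration of cap patch and base patch, both from the wrist
A=cv2.imread('pics/w5.png',0);B=cv2.imread('pics/w9.png',0)
def m(x,y,w,h):
    P,Q=[cv2.resize(i,None,fx=8,fy=8,interpolation=cv2.INTER_CUBIC) for i in(A,B)]
    r=cv2.matchTemplate(Q[8*(y-6):8*(y+h+6),8*(x-6):8*(x+w+6)],P[8*y:8*(y+h),8*x:8*(x+w)],cv2.TM_CCOEFF_NORMED);_,v,_,l=cv2.minMaxLoc(r);return v,l[0]/8-6,l[1]/8-6
c=proj('wrist',[544.3,36,70],np.load('o5.npy',allow_pickle=True).item())[0].astype(int)
print('prongs',m(c[0]-7,c[1]-7,14,14),'cap',m(c[0]-18,c[1]-18,36,36),'base',m(c[0]-55,c[1]-60,110,40))
```

```text
30.1167 [543.93585322  34.78251266 353.1835728 ] [2.58476991e+00 1.78546383e+00 5.68653351e-05]
pics/w5.png ellipse [319.87947083 210.50020218] (51.72539138793945, 52.62067794799805) [  20   17   53   55 2189]
63.5 ((319.9645080566406, 209.86083984375), (50.86872863769531, 51.95185470581055))
71.5 ((319.96734619140625, 211.51197814941406), (51.83647155761719, 53.0162467956543))
pics/w9.png ellipse [319.2160759  208.70802307] (50.558326721191406, 51.0666618347168) [  19   18   53   52 2076]
63.5 ((319.3008728027344, 209.25657653808594), (50.96548843383789, 52.01847457885742))
71.5 ((319.2986755371094, 210.89419555664062), (51.93739700317383, 53.0858039855957))
prongs (0.8719096779823303, -0.625, -0.875) cap (0.7228702902793884, -0.75, -1.875) base (0.9620966911315918, -0.625, -0.75)
```

The cap now measures about 7–8 mm lower than before pressing and has stayed down. The tool is upright at its old spot, so I'm handing in.

```bash
python3 -c "
from workcell import close_job
print(close_job())"
```

```text
the job is handed in; nothing more can be done
None
```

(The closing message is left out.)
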